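Check the corner springs of a dish tilt stage

TASK

Check the springs of the dish tilt stage by pressing its two rubber corner pads with the fingertips, one at a time. First press the round pad down until its pointer is level with the grey clip on the scale post beside it, keep it there for about a second without driving the pointer on below the clip, and let it spring back; then do the same with the square pad. Press only on the pads: do not press on the dish or the pointers, do not shift the clips, and leave the vial, timer and dropper bottle where they stand.

Things in the scene. Friction and masses are not known exactly. Their poses are not given: they have to be found in the camera images.
- stage: aluminium base, fixed to the table, 170 x 170 x 12 mm, with two tongues for the scale posts; origin at the centre of its underside. Over it a level plate 150 x 150 x 10 mm, top 80 mm above the table, on a pivot ball at the stage's (60, 60) mm. Round pad at (-60, 60), square pad at (60, -60) mm: the pivot corner points roughly away from the robot, the round pad is on its left, the square on its right.
- round_pad (a point): centre of the top of the round (30 mm across) rubber thumb pad on a corner of the tilting plate; at rest 94 mm above the table, 14 mm above the plate. Pressed straight down it tilts the plate about a level axis 120 mm from the pad, against a spring: about 2 N to start, 4 N at 8 mm down, 6 N at 15 mm. Released, it springs back up.
- round_tip (a point): end of the round pad's pointer, a level dark steel rod 4 mm thick that sticks out 65 mm from the plate's edge beside this pad (along the stage's -x). At rest 75 mm above the table. It lies 200 mm from the tilt axis, so it sinks 1.67 mm for each mm that this pad sinks. Pressing the other pad does not move it.
- round_mark (a point): centre of the round pad's grey index clip, a collar 26 x 16 mm, 12 mm tall, round the white scale post beside this pointer's tip (16 mm from the tip along the stage's +y; post top 102 mm above the table). The clip is 50 to 62 mm above the table, different each time, held by friction. The pointer passes beside it without touching.
- tilt_round (a joint): tilt of the plate caused by pressing the round pad, rad: 0 at rest (a stop), growing as the pad goes down, 0.25 at the lower stop.
- round_pointer: the round pad's pointer rod; its origin lies at the pivot ball, not on the rod.
- square_pad (a point): centre of the top of the square (28 x 28 mm) rubber thumb pad on a corner of the tilting plate; at rest 94 mm above the table, 14 mm above the plate. Pressed straight down it tilts the plate about a level axis 120 mm from the pad, against a spring: about 2 N to start, 4 N at 8 mm down, 6 N at 15 mm. Released, it springs back up.
- square_tip (a point): end of the square pad's pointer, a level dark steel rod 4 mm thick that sticks out 65 mm from the plate's edge beside this pad (along the stage's -y). At rest 75 mm above the table. It lies 200 mm from the tilt axis, so it sinks 1.67 mm for each mm that this pad sinks. Pressing the other pad does not move it.
- square_mark (a point): centre of the square pad's grey index clip, a collar 26 x 16 mm, 12 mm tall, round the white scale post beside this pointer's tip (16 mm from the tip along the stage's +x; post top 102 mm above the table). The clip is 50 to 62 mm above the table, different each time, held by friction. The pointer passes beside it without touching.
- tilt_square (a joint): tilt of the plate caused by pressing the square pad, rad: 0 at rest (a stop), growing as the pad goes down, 0.25 at the lower stop.
- square_pointer: the square pad's pointer rod; its origin lies at the pivot ball, not on the rod.
- dish: petri dish 91 mm across and 15 mm tall, fixed on the middle of the plate; origin at the centre of its underside, 80 mm above the table at rest. Its rim is about 24 mm from each pad's edge.
- vial: loose small reagent vial with a cap, 23 mm across, 43 mm tall, standing on the table in front of the stage; origin at the centre of its underside.
- bench_timer: loose green bench timer 66 x 92 x 28 mm, lying on the table in front of the stage; origin at the centre of its underside.
- dropper_bottle: loose dark dropper bottle, 34 mm across, 102 mm tall, standing on the table behind the stage; origin at the centre of its underside.

How it is judged:
By the outcome, as a careful person would: the job done as asked, in the order asked, and still so for the second after the job is handed in, with the robot touching nothing.
It also fails if it takes over 43 s, if anything falls off the work surface, if the arm or the gripper's body presses on something with over 40 N, if the wrist force passes 120 N, or if a joint passes its speed limit or range.

ROBOT

A 6-joint arm with a two-finger parallel gripper is mounted at the origin on a cart in front of the work surface, level with it; the furniture and walls round the work are solid. World frame = base frame: x ahead of the robot, y to its left, z up, the work surface at z = 0. Lengths are in m, angles in rad, forces in N, time in s.
With the tool pointing down it reaches from about 0.4 to 0.825 m from the base axis. Payload 7 kg.
Tool frame: the origin (TCP) lies on the centre line of the jaws, within the pads' length; the fingertips stand arm.tip_reach ahead of it and the grasp point (between the pads) lies 5 mm behind it (arm.tip_reach is the distance from the TCP to the fingertips, in m); z points along the fingers, y is the line along which they close (so a half turn about z gives the same grasp; the last joint's range is limited). The gripper opens to 88 mm and grips with 3 to 60 N. Pads are 19 mm wide; open, the fingers measure 130 mm over their backs; the gripper's body (78 mm by 193 mm) begins 47 mm behind the grasp point.
Start: joints at [-1.024, 0.359, 0.012, 0, -1.224, -0.288], TCP at [0.173, -0.653, 0.241] pointing down, gripper open.
Joint ranges: [-3.07, 3.07], [-1.43, 2.12], [-1.02, 1.25], [-3.03, 1.67], [-3.05, -0], [-3.03, 3.03]. Speed limits (rad/s): [2.39, 2.39, 3.01, 3.14, 3.14, 3.14].

INTERFACE

Orientations are given as [roll, pitch, yaw] about the fixed x, y, z axes, in that order (R = Rz(yaw) Ry(pitch) Rx(roll)).
In Python, from station import status, optics, order, arm gives the robot as it stands. The module is installed in compiled form; this text tells all that it offers.
- The arm moves only by the shell command python3 -m jog 'ROWS' [FORCE]. ROWS is JSON, a list of rows, each a list of 3 entries, a list of its own where there are three numbers: the gripper command: -1 is shut, 1 is fully open, values between are in proportion, then the shift along the tool's x, y, z in mm, then the turn about the tool's z in rad. A call has 1 to 20 rows; each row is the pose to reach, as a shift and turn from the pose commanded when the call began, along the tool's axes at that moment; what a row does not reach only later rows make up. A row lasts 1/8 s, in which the tool goes at most 62.5 mm and 10.7 degrees, less where a joint would pass 70% of its speed; a pose out of reach is approached as far as the arm can. A call with a gripper value outside its range is refused whole. The fingers move at their own pace and stop on an object; FORCE is the grip in N (left out, the last holds). Time passes only in rows, so rows that repeat a pose let the fingers close. It gives the time, the measured TCP pose, the force, the opening and the grip force at its end, in the units of the state.
- status.get_state(): the state, without advancing time (a new reading comes with each control period).
- optics.grab_frame(name): name is "scene" or "top" or "wrist"; returns a dict with "color" (384x512x3 uint8, red, green, blue), "mtx" (3x3 intrinsics, pixels), "cam_to_world" (4x4, takes a point from camera to world coordinates). Camera axes: x right, y down, z forward; pixel columns grow to the right and rows downward; lengths in m; the calibration is good to about 2 mm. A picture is of the moment at which its call begins. There is no depth.
- order.job_done(): hands the job in; it is judged then, once.
The state is a dict: "t": time; "q": joint angles; "qd": joint speeds; "joint_efforts": joint torques, N m; "eef_pos": TCP position; "ee_rot": TCP orientation; "force": force on the tool from outside, world axes, zero at the start; "moment": the same for the moment, N m; "width": finger opening in m; "gripper_force": force on a finger pad.
Only numpy, scipy, OpenCV 4.12 (cv2) and the standard library are available. Lean on these libraries where they do the work, as an engineer would, in place of code of your own. Each camera call takes 0.05 s, during which the arm holds its last target. There are 200 camera calls.

## Working session

There is one attempt and no reset: what is moved stays moved. The work goes in short steps, Python scripts to look and compute and a shell command to move; the robot and the scene stay as the last step left them, time stands still between calls to the robot, and variables do not carry over. Pictures are saved under pics/ and viewed, at most 10 in all, crops included, and the job is handed in when it is done.

```bash
mkdir -p pics; cat > h.py <<'E'
from station import status, optics, order, arm
import numpy as np, cv2
def grab(n,f):
    d=optics.grab_frame(n); np.savez('pics/'+f+'.npz',**d); cv2.imwrite('pics/'+f+'.png',cv2.cvtColor(d['color'],cv2.COLOR_RGB2BGR)); return d
def ray(d,u,v,z):
    r=d['cam_to_world'][:3,:3]@np.linalg.inv(d['mtx'])@[u,v,1]; o=d['cam_to_world'][:3,3]; return o+r*(z-o[2])/r[2]
def proj(d,p):
    T=np.linalg.inv(d['cam_to_world']); c=T[:3,:3]@np.array(p)+T[:3,3]; q=d['mtx']@c; return q[:2]/q[2]
E
python3 - <<'E'
from h import *
a=grab('scene','s0');b=grab('top','t0')
cv2.imwrite('pics/st0.png',cv2.resize(np.hstack([cv2.imread('pics/t0.png')]),(800,600)))
for d in(a,b):print(d['mtx'].round(1).tolist(),d['cam_to_world'].round(3).tolist())
s=status.get_state();print(s,arm.tip_reach)
E
```

```text
[[427.1, 0.0, 263.8], [0.0, 427.1, 189.0], [0.0, 0.0, 1.0]] [[-0.837, -0.392, 0.382, 0.252], [-0.547, 0.579, -0.604, 0.557], [0.015, -0.715, -0.699, 0.672], [0.0, 0.0, 0.0, 1.0]]
[[445.6, 0.0, 259.2], [0.0, 445.6, 187.3], [0.0, 0.0, 1.0]] [[0.02, -0.984, 0.178, 0.379], [-0.999, -0.025, -0.025, 0.049], [0.029, -0.178, -0.984, 1.053], [0.0, 0.0, 0.0, 1.0]]
{'t': 0.1, 'q': array([-1.02390950e+00,  3.59346520e-01,  1.11959445e-02, -2.85244246e-04,
       -1.22410984e+00, -2.88102347e-01]), 'qd': array([-0.00035413, -0.00164839,  0.00126765,  0.0018576 , -0.00142107,
        0.00114229]), 'joint_efforts': array([-8.65752536e-04, -5.84162199e+01,  2.93750238e+01,  7.01549068e+00,
        1.00948586e-02, -5.42761381e-05]), 'eef_pos': array([ 0.17261114, -0.65214948,  0.23972013]), 'ee_rot': array([ 3.14011271e+00, -1.58918900e-04, -2.88290517e+00]), 'force': array([-0.37330596,  0.19611234, -0.20303059]), 'moment': array([-0.00012357, -0.03778508,  0.03056121]), 'gripper_force': 0.0, 'width': 0.08780204718776582} 0.014
```

View pics/s0.png

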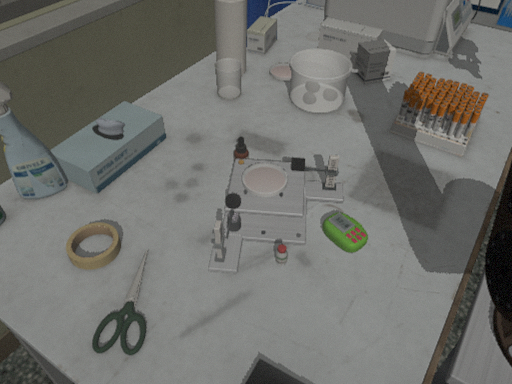

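View pics/t0.png

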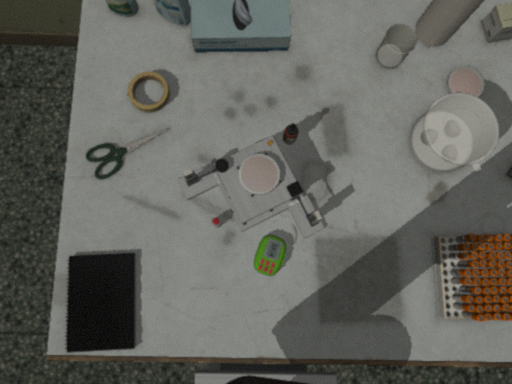

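The scene view shows the round pad at (233,200) with its post at (222,237), and the square pad at (298,163) with its post at (332,172). In the top view the pads are at (222,165) and (294,188). Next I'll enlarge both and fit the stage pose.

```bash
python3 - <<'E'
from h import *
from scipy.optimize import least_squares
a=dict(np.load('pics/s0.npz'));b=dict(np.load('pics/t0.npz'))
P=np.array([[-.06,.06,.094],[.06,-.06,.094],[0,0,.095]])
M=[(222,165),(294,188),(260,173)]; N=[(233,200),(298,163),(265,180)]
def w(x,P):
    c,s=np.cos(x[2]),np.sin(x[2]);return np.c_[P[:,0]*c-P[:,1]*s+x[0],P[:,0]*s+P[:,1]*c+x[1],P[:,2]]
f=lambda x:np.ravel([np.r_[proj(b,p)-m,proj(a,p)-n] for p,m,n in zip(w(x,P),M,N)])
r=least_squares(f,[.4,.05,-.8]);print(r.x,r.fun.round(1)); print(w(r.x,P))
print([ray(b,*m,.094).round(3) for m in M],[ray(a,*m,.094).round(3) for m in N])
ca=cv2.resize(cv2.imread('pics/s0.png')[140:285,195:360],None,fx=4,fy=4,interpolation=2)
cv2.imwrite('pics/c1.png',ca[:600])
E
```

```text
[ 0.57877673  0.02937859 -1.07338317] [-1.4 -1.1 -0.2 -1.7  0.1 -0.7 -0.1 -1.8 -2.8  2.4  1.9 -1.5]
[[ 0.6028767   0.110737    0.094     ]
 [ 0.55467677 -0.05197983  0.094     ]
 [ 0.57877673  0.02937859  0.095     ]]
[array([0.6  , 0.107, 0.094]), array([ 0.553, -0.052,  0.094]), array([0.585, 0.023, 0.094])] [array([0.6  , 0.114, 0.094]), array([ 0.552, -0.047,  0.094]), array([0.58 , 0.034, 0.094])]
```

View pics/c1.png

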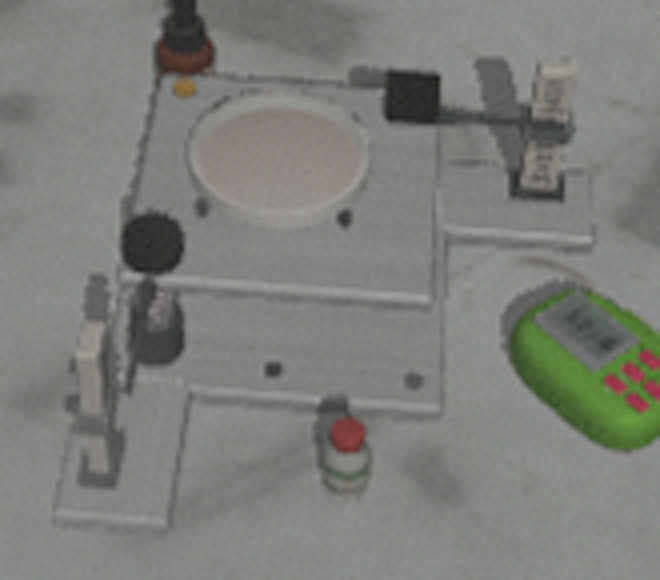

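The crop shows that the pads are clear and that the round post stands near (95,400) and the square post near (550,120). The clips are too blurred to measure, so I'll work out the wrist camera geometry and the first shift.

```bash
cat >> h.py <<'E'
from scipy.spatial.transform import Rotation as R
def shift(p):
    s=status.get_state(); return (R.from_euler('xyz',s['ee_rot']).inv().apply(np.array(p)-s['eef_pos'])*1000).round(1)
E
python3 - <<'E'
from h import *
d=optics.grab_frame('wrist'); s=status.get_state()
A=R.from_euler('xyz',s['ee_rot']).as_matrix()
print(d['mtx'].round(0).tolist()); print('cam in tool',(A.T@(d['cam_to_world'][:3,3]-s['eef_pos'])).round(3), (A.T@d['cam_to_world'][:3,:3]).round(3))
print(shift([.603,.111,.24]), shift([.555,-.052,.24]))
E
```

```text
[[276.0, 0.0, 253.0], [0.0, 276.0, 192.0], [0.0, 0.0, 1.0]]
cam in tool [ 0.071  0.    -0.143] [[-0.    -0.964 -0.265]
 [ 1.    -0.001  0.001]
 [-0.001 -0.265  0.964]]
[-6.113e+02  6.277e+02  6.000e-01] [-5.232e+02  4.824e+02  4.000e-01]
```

```bash
python3 -m jog '[[-1,[-611,628,0],-1.02],[-1,[-611,628,0],-1.02],[-1,[-611,628,0],-1.02],[-1,[-611,628,0],-1.02],[-1,[-611,628,0],-1.02],[-1,[-611,628,0],-1.02],[-1,[-611,628,0],-1.02],[-1,[-611,628,0],-1.02],[-1,[-611,628,0],-1.02],[-1,[-611,628,0],-1.02],[-1,[-611,628,0],-1.02],[-1,[-611,628,0],-1.02],[-1,[-611,628,0],-1.02],[-1,[-611,628,0],-1.02],[-1,[-611,628,0],-1.02],[-1,[-611,628,0],-1.02],[-1,[-611,628,70],-1.02],[-1,[-611,628,70],-1.02],[-1,[-611,628,70],-1.02],[-1,[-611,628,70],-1.02]]' 20
python3 - <<'E'
from h import *
d=grab('wrist','w1'); s=status.get_state();print(s['eef_pos'],s['ee_rot'],s['width'])
cv2.imwrite('pics/w1b.png',cv2.resize(cv2.imread('pics/w1.png'),(800,600),interpolation=2))
E
```

```text
t: 2.65
eef_pos: [0.6038, 0.1109, 0.173]
ee_rot: [-3.139, 0.002, -1.863]
force: [0.0, -0.0, 0.0]
width: 0.0004
gripper_force: 0.0
[0.60375571 0.11105965 0.17289681] [-3.13889457e+00  2.03701238e-03 -1.86288067e+00] 0.00038543468745725555
```

View pics/w1b.png

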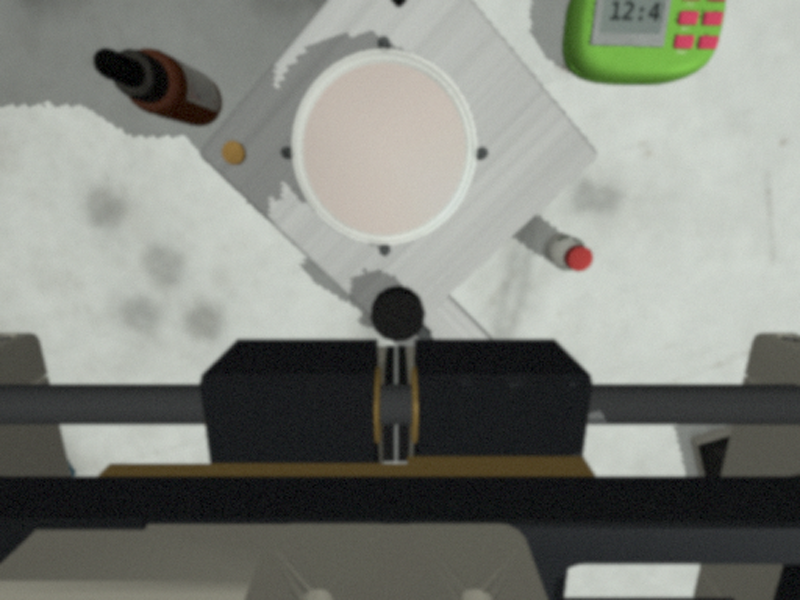

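In the wrist view (800 px scale) the round pad is at (398,313), directly below the closed fingers. The gripper hides everything on the tool's −x side. The camera therefore needs the clip out along tool +y and +x, so I'll turn back and look at the round clip sideways.

```bash
python3 -m jog '[[-1,[21,-78,0],1.02],[-1,[21,-78,33],1.02],[-1,[21,-78,33],1.02],[-1,[21,-78,33],1.02],[-1,[21,-78,33],1.02],[-1,[21,-78,33],1.02],[-1,[21,-78,33],1.02]]'
python3 - <<'E'
from h import *
from scipy.optimize import least_squares
w1=dict(np.load('pics/w1.npz'));b=dict(np.load('pics/t0.npz'));a=dict(np.load('pics/s0.npz'))
def w(x,p):
    c,s=np.cos(x[2]),np.sin(x[2]);return [p[0]*c-p[1]*s+x[0],p[0]*s+p[1]*c+x[1],p[2]]
k=1.5625
O=[(w1,(-.06,.06,.094),(398/k,313/k)),(w1,(0,0,.095),(385/k,147/k)),(w1,(.075,.075,.08),(203/k,152/k)),(w1,(-.075,-.075,.08),(597/k,153/k)),
(b,(-.06,.06,.094),(222,165)),(b,(.06,-.06,.094),(294,188)),(a,(-.06,.06,.094),(195+153/4,140+243/4)),(a,(.06,-.06,.094),(195+412/4,140+96/4))]
f=lambda x:np.ravel([proj(d,w(x,p))-m for d,p,m in O])
r=least_squares(f,[.58,.03,-1.07]);x=r.x;print(x,r.fun.round(1))
np.save('stage.npy',x)
for n,p in dict(rp=(-.06,.06,.094),sp=(.06,-.06,.094),rt=(-.14,.06,.075),st=(.06,-.14,.075),rpost=(-.14,.076,.102),spost=(.076,-.14,.102)).items(): print(n,np.round(w(x,p),4))
d=grab('wrist','w2'); s=status.get_state();print(s['eef_pos'],s['ee_rot'])
c=proj(d,w(x,(-.14,.076,.07)));print(c); c=np.clip(c.astype(int),[60,50],[451,333])
im=cv2.imread('pics/w2.png')[c[1]-50:c[1]+50,c[0]-60:c[0]+60]; print('origin',c-[60,50])
cv2.imwrite('pics/w2c.png',cv2.resize(im,None,fx=6,fy=6,interpolation=2))
E
```

```text
t: 3.58
eef_pos: [0.6719, 0.0685, 0.139]
ee_rot: [3.142, 0.002, -2.882]
force: [0.0, -0.2, -0.4]
width: 0.0006
gripper_force: 0.0
[ 0.57930508  0.02885444 -1.07533017] [-1.   1.8  7.1  1.4 -7.3 -0.1  2.8 -1.5 -1.2 -1.4  0.3 -0.9 -0.5 -2.8
 -0.2 -3. ]
rp [0.6036 0.1102 0.094 ]
sp [ 0.555  -0.0525  0.094 ]
rt [0.5655 0.1805 0.075 ]
st [ 0.4847 -0.0905  0.075 ]
rpost [0.5796 0.1882 0.102 ]
spost [ 0.4923 -0.1046  0.102 ]
[0.67184979 0.06853193 0.13876353] [ 3.14154883e+00  1.71420701e-03 -2.88069040e+00]
[438.05367493 132.68121015]
origin [378  82]
```

View pics/w2c.png

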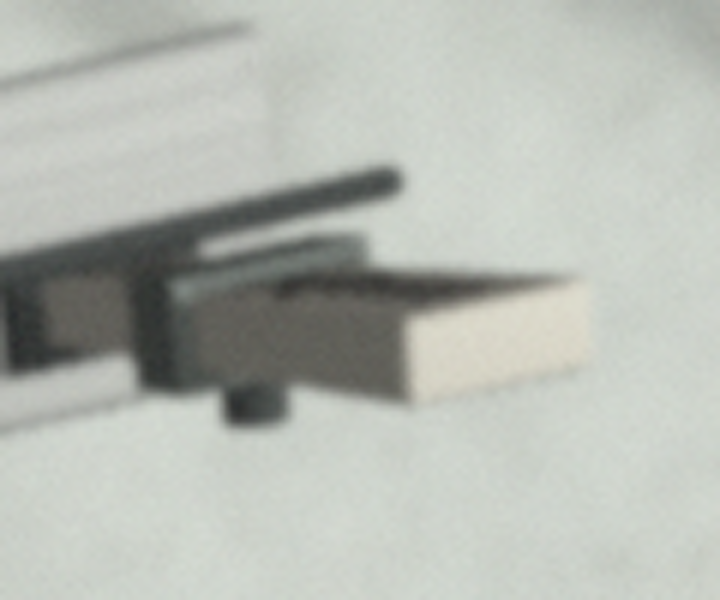

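The crop shows the clip clearly. Its top edge runs (172,288)–(367,238), its near face spans x 135–185, and the post top has corners (408,318), (412,405), (590,360) and (590,280). The pointer tip is at (400,180). I'll fit the clip height from these.

```bash
cat >> h.py <<'E'
from scipy.optimize import least_squares
def w(x,p):
    c,s=np.cos(x[2]),np.sin(x[2]);return np.array([p[0]*c-p[1]*s+x[0],p[0]*s+p[1]*c+x[1],p[2]])
E
python3 - <<'E'
from h import *
x=np.load('stage.npy'); d=dict(np.load('pics/w2.npz'))
o=np.array([378,82]); pts=dict(A=(172,288),B=(367,238),C=(137,274),D=(186,386),E=(143,389),p1=(408,318),p2=(412,405),p3=(590,360),p4=(590,280),tip=(401,178))
def model(v):
    dx,dy,dyaw,h,a,b=v; X=x+[dx,dy,dyaw]; q=lambda *p:proj(d,w(X,p))
    cx,cy=-.14,.076; t=h+.006;l=h-.006
    return np.array([q(cx+.013,cy-.008,t),q(cx-.013,cy-.008,t),q(cx+.013,cy-.008,l),q(cx+.013,cy+.008,t),q(cx+.013,cy+.008,l),
     q(cx+a,cy-b,.102),q(cx+a,cy+b,.102),q(cx-a,cy+b,.102),q(cx-a,cy-b,.102),q(-.14,.06,.075)])
m=np.array([np.array(p)/6+o for p in pts.values()])
r=least_squares(lambda v:(model(v)-m).ravel(),[0,0,0,.056,.01,.005]);print(r.x.round(4));print(r.fun.reshape(-1,2).round(1).tolist())
X=x+r.x[:3];print(X,w(X,(-.06,.06,.094)))
print('view sq: TCP', w(X,(.076,-.14,0)))
E
```

```text
[-0.009  -0.0029 -0.0768  0.0544  0.0095  0.0044]
[[1.0, -2.8], [2.3, 0.1], [-1.1, -1.1], [-1.1, 1.2], [-1.7, -0.9], [2.3, -0.4], [1.2, -1.1], [1.7, 1.7], [2.5, 1.0], [-8.2, 2.1]]
[ 0.5702566   0.02591329 -1.15212853] [0.60068186 0.10512379 0.094     ]
view sq: TCP [ 0.47324553 -0.10043881  0.        ]
```

```bash
python3 - <<'E'
from h import *
x=np.load('stage.npy'); d=dict(np.load('pics/w2.npz'))
o=np.array([378,82]); P=[(172,288),(367,238),(137,274),(186,386),(143,389),(408,318),(412,405),(590,360),(590,280),(401,178)]
m=np.array([np.array(p)/6+o for p in P])
def model(v):
    dx,dy,dyaw,h,a,b,cx,cy=v; X=x+[dx,dy,dyaw]; q=lambda *p:proj(d,w(X,p)); t=h+.006;l=h-.006
    return np.array([q(cx+.013,cy-.008,t),q(cx-.013,cy-.008,t),q(cx+.013,cy-.008,l),q(cx+.013,cy+.008,t),q(cx+.013,cy+.008,l),
     q(cx+a,cy-b,.102),q(cx+a,cy+b,.102),q(cx-a,cy+b,.102),q(cx-a,cy-b,.102),q(-.14,.06,.075)])
r=least_squares(lambda v:np.r_[(model(v)-m).ravel(),v[0]/.003,v[1]/.003,v[2]/.02],[0,0,0,.056,.01,.005,-.14,.076]);print(r.x.round(4));print(r.fun[:20].reshape(-1,2).round(1).tolist())
E
```

```text
[-0.0005  0.0025 -0.0018  0.0565  0.0094  0.0045 -0.1321  0.0758]
[[0.2, -1.5], [1.8, -1.2], [-1.8, 0.2], [-0.3, 2.4], [-1.0, 0.2], [0.2, 0.4], [0.2, -0.3], [0.3, 0.4], [0.0, -0.3], [-0.2, -0.0]]
```

The fit is consistent: the stage pose holds, the post centre is at stage x ≈ −132 mm, and the round clip's centre is at about 56.5 mm. Now moving over the round pad and down to just above it.

```bash
python3 -m jog '[[-1,[55,60,0],0],[-1,[55,60,0],0],[-1,[55,60,25],0],[-1,[55,60,27],0],[-1,[55,60,27],0]]'; python3 -c "
from h import *
s=status.get_state();print(s['eef_pos'],s['force'])"
```

```text
t: 4.25
eef_pos: [0.6034, 0.1122, 0.1111]
ee_rot: [-3.141, 0.0, -2.882]
force: [0.0, 0.3, 0.3]
width: 0.0007
gripper_force: 0.0
[0.60335004 0.1122372  0.11111114] [0.0099749  0.29308088 0.27838143]
```

```bash
python3 -m jog '[[-1,[0,0,3],0],[-1,[0,0,5],0],[-1,[0,0,7],0],[-1,[0,0,9],0],[-1,[0,0,10],0],[-1,[0,0,11],0],[-1,[0,0,11],0]]'; python3 - <<'E'
from h import *
x=np.load('stage.npy')
d=grab('wrist','w3'); grab('scene','s3'); s=status.get_state();print(s['eef_pos'],s['force'])
c=proj(d,w(x,(-.136,.068,.06)));print(c); c=np.clip(c.astype(int),[60,50],[451,333])
im=cv2.imread('pics/w3.png')[c[1]-50:c[1]+50,c[0]-60:c[0]+60]; print('origin',c-[60,50])
cv2.imwrite('pics/w3c.png',cv2.resize(im,None,fx=6,fy=6,interpolation=2))
E
```

```text
t: 5.12
eef_pos: [0.6029, 0.1126, 0.0997]
ee_rot: [3.141, 0.0, -2.883]
force: [-0.9, 2.9, 4.8]
width: 0.0002
gripper_force: 2.4
[0.60292464 0.1124705  0.09970226] [-1.32011991  4.65963752  4.65502817]
[357.88386599 206.50989222]
origin [297 156]
```

View pics/w3c.png

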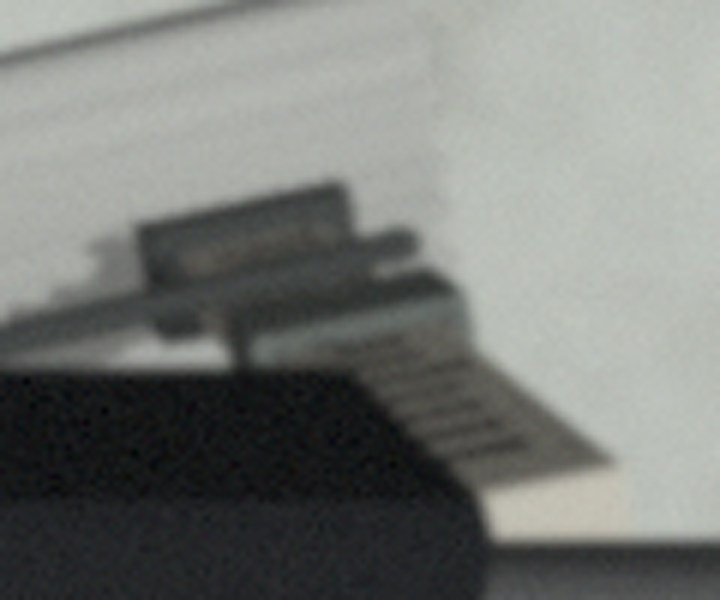

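The crop shows the round pointer tip at (413,240), just past the clip, with the clip's far corners at about (462,297) on top and (430,270) below. I'll turn both into heights.

```bash
python3 - <<'E'
from h import *
x=np.load('stage.npy')+[-.0005,.0025,-.0018]; d=dict(np.load('pics/w3.npz'));o=np.array([297,156])
q=lambda *p:((proj(d,w(x,p))-o)*6).round(0)
for h in(.053,.0565,.06): print(h,'top far',q(-.145,.068,h+.006),'bot far',q(-.145,.068,h-.006))
for z in(.054,.057,.06,.063): print(z,'tip',q(-.1395,.06,z))
print('posttop',q(-.132+.0094,.0713,.102),q(-.132-.0094,.0713,.102))
print('obs clip 462,297/430,270 ; tip 413,240; post 487,495, 615,465')
E
```

```text
0.053 top far [460. 287.] bot far [419. 257.]
0.0565 top far [473. 296.] bot far [431. 265.]
0.06 top far [486. 306.] bot far [442. 274.]
0.054 tip [388. 221.]
0.057 tip [397. 228.]
0.06 tip [408. 235.]
0.063 tip [418. 243.]
posttop [419. 515.] [623. 472.]
obs clip 462,297/430,270 ; tip 413,240; post 487,495, 615,465
```

```bash
python3 -m jog '[[-1,[0,0,1.4],0],[-1,[0,0,2.6],0],[-1,[0,0,2.6],0]]'; python3 - <<'E'
from h import *
d=grab('wrist','w4'); s=status.get_state();print(s['eef_pos'],s['force'])
U=lambda f:cv2.resize(cv2.imread(f'pics/{f}.png')[156:256,297:417],None,fx=6,fy=6,interpolation=2)
A,B=U('w3'),U('w4')
def track(c,r=22):
    m=cv2.matchTemplate(B,A[c[1]-r:c[1]+r,c[0]-r:c[0]+r],cv2.TM_CCOEFF_NORMED);_,v,_,p=cv2.minMaxLoc(m);print(c,'->',np.array(p)+r,round(v,3))
track((413,240));track((590,480),30);track((345,190))
cv2.imwrite('pics/w4c.png',B)
E
```

```text
t: 5.6
eef_pos: [0.6029, 0.1126, 0.097]
ee_rot: [3.141, 0.0, -2.883]
force: [-2.1, 4.9, 5.3]
width: 0.0003
gripper_force: 2.9
[0.60291921 0.11259229 0.09710339] [-2.21520522  4.46570054  5.02131511]
(413, 240) -> [405 235] 0.988
(590, 480) -> [605 491] 0.998
(345, 190) -> [352 195] 0.997
```

View pics/w4c.png

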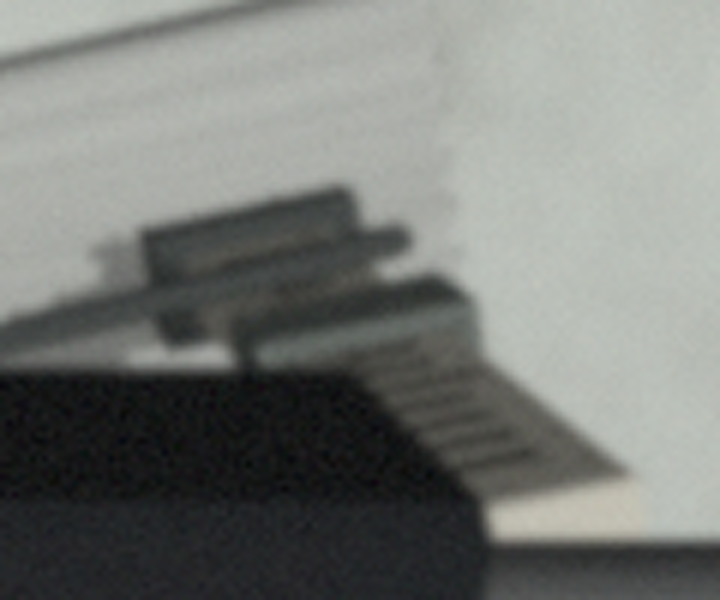

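The pointer now lies at (405,235) and the clip's far top corner is near (475,303).

```bash
python3 - <<'E'
from h import *
x=np.load('stage.npy')+[-.0005,.0025,-.0018]; o=np.array([297,156])
# joint fit: post corner + clip corners + tip, small camera lateral bias; clip h common, tip z per view
O={'w2':((378,82),[(172,288),(367,238),None,(590,360),(590,280),(401,178)],.075),
'w3':((297,156),[None,(462,297),(430,270),None,(615,465),(413,240)],None),'w4':((297,156),[None,(474,304),(436,275),None,(632,475),(405,235)],None)}
D={k:dict(np.load(f'pics/{k}.npz')) for k in O}
def f(v):
    h=v[0]; r=[]; 
    for i,k in enumerate(O):
        oo,ob,z=O[k]; z=z or v[i]; X=x+[v[3+2*i],v[4+2*i],0]; th=np.arcsin((.075-z)/.2)
        P=[(-.119,.068,h+.006),(-.145,.068,h+.006),(-.145,.068,h-.006),(-.1414,.0803,.102),(-.1414,.0713,.102),(.06-.2*np.cos(th),.06,z)]
        for p,m in zip(P,ob):
            if m: r+=list(proj(D[k],w(X,p))-np.array(m)/6-oo)
    return np.r_[r,v[3:]/.002]
s=least_squares(f,np.r_[.0565,.062,.057,np.zeros(6)]);print(s.x.round(4),s.fun.round(1));J=np.linalg.inv(s.jac.T@s.jac);print('sd mm per px',(np.sqrt(np.diag(J))[:3]*1000).round(2))
E
```

```text
[ 0.0563  0.0627  0.0583  0.0002 -0.      0.0001 -0.0006 -0.0001 -0.0006] [-0.2 -0.9  1.3 -0.6 -0.1  0.8 -0.4  0.2 -0.5  0.3  0.8 -0.4 -0.9 -1.
  0.1  1.  -0.1  0.2  0.6 -0.5 -0.3 -0.9 -0.1  1.1 -0.1  0.2  0.1 -0.
  0.  -0.3 -0.  -0.3]
sd mm per px [0.74 1.52 1.49]
```

The pointer sits at about 58 mm by image and the clip centre at about 56 mm. I'll add 0.6 mm, hold for about a second, then release straight up.

```bash
python3 -m jog '[[-1,[0,0,0.6],0],[-1,[0,0,0.6],0],[-1,[0,0,0.6],0],[-1,[0,0,0.6],0],[-1,[0,0,0.6],0],[-1,[0,0,0.6],0],[-1,[0,0,0.6],0],[-1,[0,0,0.6],0],[-1,[0,0,0.6],0],[-1,[0,0,0.6],0]]'; python3 - <<'E'
from h import *
d=grab('wrist','w5'); s=status.get_state();print(s['eef_pos'],s['force'])
U=lambda f:cv2.resize(cv2.imread(f'pics/{f}.png')[156:256,297:417],None,fx=6,fy=6,interpolation=2)
A,B=U('w4'),U('w5')
def track(c,r=22):
    m=cv2.matchTemplate(B,A[c[1]-r:c[1]+r,c[0]-r:c[0]+r],cv2.TM_CCOEFF_NORMED);_,v,_,p=cv2.minMaxLoc(m);print(c,'->',np.array(p)+r,round(v,3))
track((405,235));track((605,491),30);track((352,195));track((460,290))
# plan square
x=np.load('stage.npy')+[-.0005,.0025,-.0018]
print('sq pad',w(x,(.06,-.06,.094)),'spost',w(x,(.076,-.132,0)))
E
python3 -m jog '[[-1,[0,0,-6],0],[-1,[0,0,-18],0],[-1,[0,0,-50],0],[-1,[0,0,-50],0]]'
```

```text
t: 6.9
eef_pos: [0.6029, 0.1126, 0.0966]
ee_rot: [3.141, 0.001, -2.883]
force: [-1.4, 5.8, 5.6]
width: 0.0003
gripper_force: 3.0
[0.60293734 0.11262047 0.09658843] [-3.40230765  5.92250121  3.92408444]
(405, 235) -> [402 234] 0.997
(605, 491) -> [608 493] 0.998
(352, 195) -> [353 196] 0.998
(460, 290) -> [462 291] 0.998
sq pad [ 0.55440044 -0.0499131   0.094     ] spost [ 0.49857885 -0.09812047  0.        ]
t: 7.45
eef_pos: [0.6038, 0.112, 0.1491]
ee_rot: [-3.141, 0.003, -2.883]
force: [-0.1, 0.3, 0.1]
width: 0.0005
gripper_force: 0.0
```

The round pad was held for over a second with the pointer at about 57 mm and then released. Now turning to view the square clip the same way.

```bash
python3 -m jog '[[-1,[15,-117,0],-1.568],[-1,[15,-117,5],-1.568],[-1,[15,-117,9],-1.568],[-1,[15,-117,9],-1.568],[-1,[15,-117,9],-1.568],[-1,[15,-117,9],-1.568],[-1,[15,-117,9],-1.568],[-1,[15,-117,9],-1.568],[-1,[15,-117,9],-1.568],[-1,[15,-117,9],-1.568]]'
python3 - <<'E'
from h import *
x=np.load('stage.npy')+[-.0005,.0025,-.0018]
d=grab('wrist','w6'); s=status.get_state();print(s['eef_pos'],s['ee_rot'])
c=proj(d,w(x,(.074,-.132,.07)));print(c); c=np.clip(c.astype(int),[60,50],[451,333])
im=cv2.imread('pics/w6.png')[c[1]-50:c[1]+50,c[0]-60:c[0]+60]; print('origin',c-[60,50])
cv2.imwrite('pics/w6c.png',cv2.resize(im,None,fx=6,fy=6,interpolation=2))
print(shift([.5545,-.050,.111]))
E
```

```text
t: 8.7
eef_pos: [0.6175, -0.0052, 0.1369]
ee_rot: [3.14, -0.0, -1.316]
force: [-0.1, -0.4, 0.0]
width: 0.0005
gripper_force: 0.0
[ 0.61768106 -0.00509585  0.13696706] [ 3.14029732e+00 -7.30475608e-05 -1.31724562e+00]
[439.98816498 134.06935829]
origin [379  84]
[27.6 72.4 26.1]
```

View pics/w6c.png

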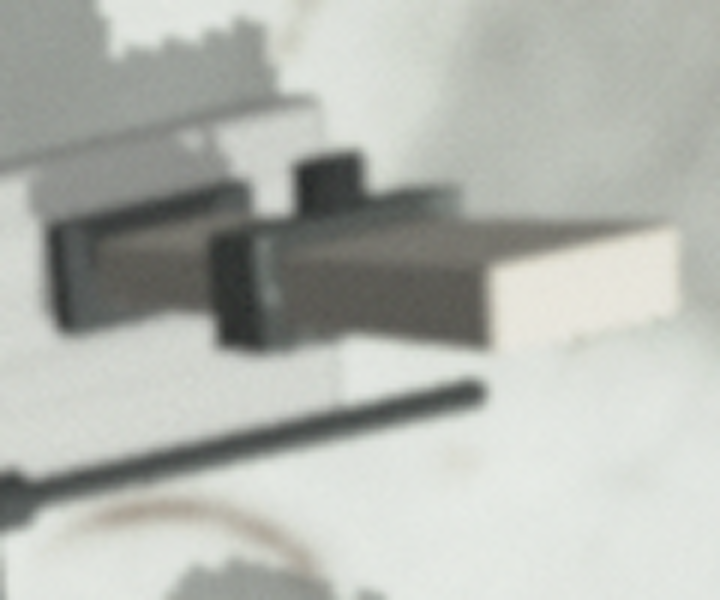

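The crop shows the square clip's near face with top corners (262,235) and (268,347) and bottom corners (215,235) and (225,347). Its far top corner is (460,188), the post top runs from (490,268) to (680,308), and the tip is at (478,392).

```bash
python3 - <<'E'
from h import *
x=np.load('stage.npy')+[-.0005,.0025,-.0018]; d=dict(np.load('pics/w6.npz'));o=np.array([379,84])
P=[(262,235),(460,188),(215,235),(268,347),(225,347),(490,268),(495,350),(680,308),(680,228),(479,392)]
m=np.array([np.array(p)/6+o for p in P])
def model(v):
    dx,dy,h,cx,cy=v; X=x+[dx,dy,0]; q=lambda *p:proj(d,w(X,p)); t=h+.006;l=h-.006;a,b=.0094,.0045
    return np.array([q(cx+.008,cy+.013,t),q(cx+.008,cy-.013,t),q(cx+.008,cy+.013,l),q(cx-.008,cy+.013,t),q(cx-.008,cy+.013,l),
     q(cx+b,cy+a,.102),q(cx-b,cy+a,.102),q(cx-b,cy-a,.102),q(cx+b,cy-a,.102),q(.06,-.14,.075)])
r=least_squares(lambda v:np.r_[(model(v)-m).ravel(),v[:2]/.003],[0,0,.056,.076,-.132]);print(r.x.round(4));print(r.fun[:20].reshape(-1,2).round(1).tolist())
X=x+[*r.x[:2],0];p=w(X,(.06,-.06,.111));print(p,shift(p));np.save('stage2.npy',X)
E
```

```text
[-0.0011 -0.0012  0.061   0.0762 -0.1329]
[[-0.4, -0.2], [2.0, -0.9], [-1.5, -0.5], [0.3, 2.1], [-1.5, 0.7], [0.7, -0.2], [0.5, 0.2], [-0.1, 0.1], [-0.3, -0.8], [-0.1, 0.1]]
[ 0.55325734 -0.05115769  0.111     ] [28.4 73.9 26.1]
```

Square clip centre is at about 61 mm. Scaling from the round press, the TCP should end near z ≈ 0.099. I'll move over the pad, press to just short of that and look.

```bash
python3 -m jog '[[-1,[28,74,0],0],[-1,[28,74,0],0],[-1,[28,74,24],0],[-1,[28,74,26],0],[-1,[28,74,28],0],[-1,[28,74,30],0],[-1,[28,74,32],0],[-1,[28,74,34],0],[-1,[28,74,35.5],0],[-1,[28,74,36.5],0],[-1,[28,74,36.5],0]]'; python3 - <<'E'
from h import *
x=np.load('stage2.npy')
d=grab('wrist','w7'); s=status.get_state();print(s['eef_pos'],s['force'])
c=proj(d,w(x,(.068,-.136,.062)));print(c); c=np.clip(c.astype(int),[60,50],[451,333])
im=cv2.imread('pics/w7.png')[c[1]-50:c[1]+50,c[0]-60:c[0]+60]; o=c-[60,50];print('origin',o)
cv2.imwrite('pics/w7c.png',cv2.resize(im,None,fx=6,fy=6,interpolation=2))
q=lambda *p:((proj(d,w(x,p))-o)*6).round(0)
for z in(.058,.061,.064,.067): print(z,'tip',q(.06,-.1395,z),'farcorner top/bot if h=z',q(.0682,-.1459,z+.006),q(.0682,-.1459,z-.006))
print('posttop far',q(.0717,-.1423,.102),q(.0807,-.1423,.102))
E
```

```text
t: 10.12
eef_pos: [0.5536, -0.0505, 0.1009]
ee_rot: [3.141, -0.0, -1.315]
force: [-1.7, -2.0, 4.0]
width: 0.0002
gripper_force: 2.1
[ 0.5536238  -0.05057758  0.10089603] [-2.65224401 -0.93325476  5.1539523 ]
[360.65079194 184.6357549 ]
origin [300 134]
0.058 tip [390. 354.] farcorner top/bot if h=z [459. 286.] [415. 263.]
0.061 tip [400. 361.] farcorner top/bot if h=z [471. 292.] [426. 268.]
0.064 tip [411. 368.] farcorner top/bot if h=z [483. 299.] [436. 274.]
0.067 tip [422. 375.] farcorner top/bot if h=z [495. 305.] [447. 280.]
posttop far [598. 356.] [588. 259.]
```

View pics/w7c.png

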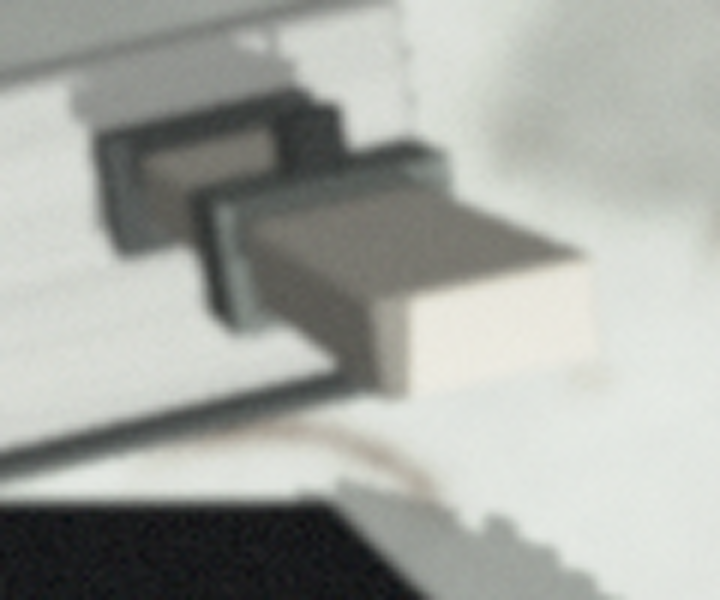

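The tip is hidden behind the post, with the post top's far corners at (600,355) and (590,257), matching the model. The rod itself is visible from (0,467) to (340,385), so I'll read its tilt from that centreline.

```bash
cat > rod.py <<'E'
from h import *
import sys
x=np.load('stage2.npy')
def rod(f):
    d=dict(np.load(f'pics/{f}.npz')); g=cv2.GaussianBlur(cv2.cvtColor(d['color'],cv2.COLOR_RGB2GRAY).astype(float),(0,0),.7)
    def line(th,dy=0,dx=0):
        L=np.linspace(.15,.198,25); X=x+[dx,dy,0]
        return np.array([proj(d,w(X,(.06,.06-l*np.cos(th),.075-l*np.sin(th)))) for l in L])
    us=np.arange(305,352); l0=line(.06); vs=[]
    for u in us:
        v0=np.interp(u,l0[:,0],l0[:,1]); k=np.arange(int(v0)-7,int(v0)+9); wt=np.clip(np.median(g[k,u])-g[k,u]-15,0,None); vs.append((wt*k).sum()/max(wt.sum(),1e-9) if wt.sum()>20 else np.nan)
    vs=np.array(vs)
    def e(th): l=line(th); m=(us>l[0,0])&(us<l[-1,0]-6)&~np.isnan(vs); return np.interp(us[m],l[:,0],l[:,1])-vs[m]
    r=least_squares(lambda t:e(t[0]),[.06],diff_step=1e-3,loss='soft_l1');print(f,'theta',r.x,'tip z',(.075-.2*np.sin(r.x))*1000,e(r.x[0]).round(1)[::4])
for f in sys.argv[1:]: rod(f)
E
python3 rod.py w7
```

```text
w7 theta [0.0635689] tip z [62.29478158] [-1.8 -0.2  0.5  0.5  0.4  0.2  0.1 -0.1 -0.2 -0.2 -0.1 -0. ]
```

```bash
python3 -m jog '[[-1,[0,0,0.5],0],[-1,[0,0,0.9],0],[-1,[0,0,0.9],0],[-1,[0,0,0.9],0],[-1,[0,0,0.9],0],[-1,[0,0,0.9],0],[-1,[0,0,0.9],0],[-1,[0,0,0.9],0],[-1,[0,0,0.9],0],[-1,[0,0,0.9],0],[-1,[0,0,0.9],0]]'; python3 -c "
from h import *
grab('wrist','w8');s=status.get_state();print(s['eef_pos'],s['force'])"; python3 rod.py w8
```

```text
t: 11.55
eef_pos: [0.5536, -0.0505, 0.0999]
ee_rot: [3.141, 0.0, -1.315]
force: [-3.7, -2.1, 4.0]
width: 0.0006
gripper_force: 2.4
[ 0.55358511 -0.05052668  0.09990764] [-3.62317236 -2.35650247  4.76533547]
w8 theta [0.07091343] tip z [60.82919682] [-4.2 -2.1 -0.3  0.5  0.5  0.3  0.1 -0.  -0.1 -0.1  0.   0.1]
```

The square pointer reads 60.8 mm against the clip at 61 mm and was held for about 1.2 s. Releasing and checking the end state.

```bash
python3 -m jog '[[-1,[0,0,-6],0],[-1,[0,0,-18],0],[-1,[0,0,-60],0],[-1,[0,0,-110],0],[-1,[-60,0,-150],0],[-1,[-60,0,-150],0],[-1,[-60,0,-150],0]]'; python3 - <<'E'
from h import *
grab('scene','s9'); s=status.get_state();print(s['t'],s['force'],s['qd'].round(3))
A,B=[cv2.imread(f'pics/{f}.png')[140:285,195:360] for f in('s0','s9')]
cv2.imwrite('pics/s9c.png',np.hstack([cv2.resize(i,None,fx=2.4,fy=2.4,interpolation=2) for i in(A,B)]))
E
```

```text
t: 12.48
eef_pos: [0.5387, 0.0084, 0.2507]
ee_rot: [-3.14, 0.001, -1.313]
force: [0.1, 0.3, -1.1]
width: 0.0006
gripper_force: 0.0
12.525 [ 0.53516978  0.77669412 -0.12207225] [-0.017  0.021 -0.012  0.001 -0.     0.001]
```

View pics/s9c.png

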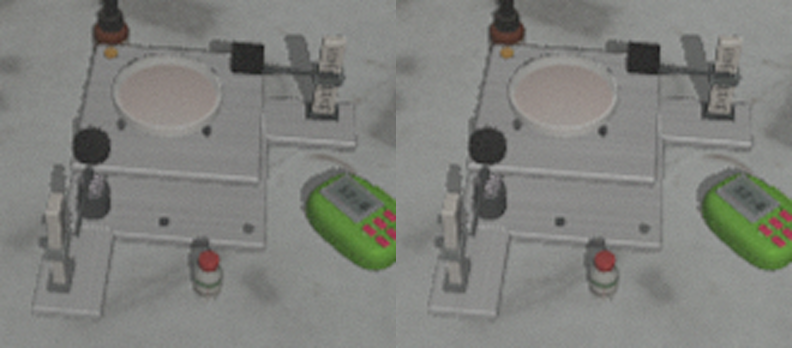

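Before (left) and after (right) look the same: both pads are back up, the clips, vial, timer and bottle haven't moved, and the arm is clear.

```bash
python3 -c "
from station import order
print(order.job_done())"
```

```text
the job is handed in; nothing more can be done
None
```

I pressed the round pad, then the square pad, each to within about 1 mm of its clip by camera estimate, held each for over a second and let it spring back; nothing else moved, and the job was handed in at about 12.5 s.

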